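# Switch on three curing lamps in turn

### The arm

A 6-joint arm with a two-finger parallel gripper is mounted at the origin on the work surface. World frame = base frame: x ahead of the robot, y to its left, z up, the work surface at z = 0. Lengths are in mm, angles in rad, forces in N, time in s.
With the tool pointing down it reaches from about 275 to 1000 mm from the base axis. Payload 8.4 kg.
Tool frame: the origin (TCP) lies at the very end of the fingers, on their centre line; the grasp point (between the pads) lies 19 mm behind it; z points along the fingers, x is the direction in which the jaws open and shut, and the axes are right-handed (so a half turn about z gives the same grasp; the last joint's range is limited). The gripper opens to 85 mm and grips with 20 to 120 N. Pads are 22 mm wide; open, the fingers measure 114 mm over their backs; the gripper's body (76 mm by 85 mm) begins 54 mm behind the grasp point. The pads swing forward as they close: fully open they stand 13 mm farther back than shut.
Start: joints at [1.341, 0.353, 1.633, -0, 1.155, -0.002], TCP at [141.145, 608.856, 231.281] pointing down, gripper open.
Joint ranges: [-2.63, 2.63], [-0.92, 2.1], [0.06, 2.66], [-1.3, 4.44], [0, 2.69], [-3.02, 3.02]. Speed limits (rad/s): [2.22, 2.22, 2.79, 3.14, 3.14, 3.14].

### API

Orientations are given as [roll, pitch, yaw] about the fixed x, y, z axes, in that order (R = Rz(yaw) Ry(pitch) Rx(roll)).
In Python, from rig import r gives the robot as it stands. The module is installed in compiled form; this text tells all that it offers.
- The arm moves only by the tool apply_moves, never from a script. Its argument "targets" is a list that holds one entry, the list of rows, each a list of 7 numbers: the gripper's target within -1 to 1 (fully open at 1, half-way at 0, shut at -1), then the shift along the tool's x, y, z in cm, then the turn, a rotation vector about the tool's x, y, z in degrees. A call has 1 to 8 rows; each row is the pose to reach, as a shift and turn from the pose measured when the call began, along the tool's axes at that moment; what a row does not reach only later rows make up. A row lasts 1/10 s, in which the tool goes at most 50 mm and 8.59 degrees, less where a joint would pass 70% of its speed; a pose out of reach is approached as far as the arm can. A call with a gripper value outside its range is refused whole. The fingers move at their own pace and stop on an object; "newtons" is the grip in N (left out, the last holds). Time passes only in rows, so rows that repeat a pose let the fingers close. It gives the time, the measured TCP pose, the force and the opening at its end, in the units of the state.
- r.sense(): the state, without advancing time (a new reading comes with each control period).
- r.grab_frame(name): name is "scene" or "top"; returns a dict with "pixels" (384x512x3 uint8, red, green, blue), "fov_y" (degrees; the focal length in pixels is half the picture's height over the tangent of half this angle, whatever the lens; pixels are square), "cx", "cy" (the principal point, pixels), "D" ([k1, k2, p1, p2, k3] as OpenCV has them; the pictures are not rectified), "R" (3x3) and "t" (3): a world point X has camera coordinates R X + t. Camera axes: x right, y down, z forward; pixel columns grow to the right and rows downward; lengths in mm; the calibration is good to about 2 mm. A picture is of the moment at which its call begins. There is no depth.
- r.sign_off(): hands the job in, once; it reports no verdict.
The state is a dict: "clock": time; "qpos": joint angles; "qvel": joint speeds; "joint_efforts": joint torques, N m; "eef_pos": TCP position; "tcp_rot": TCP orientation; "contact_force": force on the tool from outside, world axes, zero at the start; "wrist_torque": the same for the moment, N m; "opening": opening from 0.0 (shut) to 1.0 (fully open).
Only numpy, scipy, OpenCV 4.12 (cv2) and the standard library are available. Lean on these libraries where they do the work, as an engineer would, in place of code of your own. Each camera call takes 0.05 s, during which the arm holds its last target. There are 200 camera calls.

### The job

Start curing the castings on the craft table: switch on the three white lamps by pressing the grey button on top of each one fully in, gently with the fingertips and straight down - first the long bar lamp, then the round lamp, then the rectangular bridge-shaped lamp. The buttons are soft and need only a light push; do not lift, tip or shove the lamps from over their castings, leave everything else on the table alone, and finish with the hand clear.

Things in the scene. Friction and masses are not known exactly. Their poses are not given: they have to be found in the camera images.
- bar_lamp: Long white cordless curing lamp, a bar 240 mm long (along its own y), 52 mm wide (x), on end feet 20 mm high; top face 45 mm above the table. Loose, about 0.35 kg. Origin: centre of its underside, on the table; z up. Its button is 75 mm from the centre towards its own +y end.
- bar_button_top (a point): Centre of the flat top of the soft grey button cap (26 mm across) on the long bar lamp; moves with it. Off: 16 mm above the lamp's top face, 61 mm above the table; on and let go: 6 mm lower. Press straight down: the switch yields at about 2 N, the cap squeezes 1.2 N per mm besides; about 5 N, 10 mm below the off height, switches it on; it goes hard 13 mm down.
- bar_button (a joint): Switch of the long bar lamp (m): 0 off, 0.006 fully in = on. It stays where it is pushed and does not spring out; only the soft cap springs back.
- round_lamp: Round white cordless curing lamp, disc 96 mm across on three thin legs, flat top face 60 mm above the table. Loose, about 0.27 kg. Origin: centre of its underside, at table height; z up. Its button is in the middle of the top.
- round_button_top (a point): Centre of the flat top of the soft grey button cap (26 mm across) on the round lamp; moves with it. Off: 16 mm above the lamp's top face, 76 mm above the table; on and let go: 6 mm lower. Press straight down: the switch yields at about 2 N, the cap squeezes 1.2 N per mm besides; about 5 N, 10 mm below the off height, switches it on; it goes hard 13 mm down.
- round_button (a joint): Switch of the round lamp (m): 0 off, 0.006 fully in = on. It stays where it is pushed and does not spring out; only the soft cap springs back.
- arch_lamp: Rectangular white cordless curing lamp shaped like a bridge, 120 mm long (its own y) and 70 mm wide (x), with a wall-like foot at each end; top face 55 mm above the table. Loose, about 0.27 kg. Origin: centre of its underside, at table height; z up. Its button is in the middle of the top.
- arch_button_top (a point): Centre of the flat top of the soft grey button cap (26 mm across) on the bridge-shaped lamp; moves with it. Off: 16 mm above the lamp's top face, 71 mm above the table; on and let go: 6 mm lower. Press straight down: the switch yields at about 2 N, the cap squeezes 1.2 N per mm besides; about 5 N, 10 mm below the off height, switches it on; it goes hard 13 mm down.
- arch_button (a joint): Switch of the bridge-shaped lamp (m): 0 off, 0.006 fully in = on. It stays where it is pushed and does not spring out; only the soft cap springs back.
- bar_tile: Clear tile 36 x 160 x 3 mm with four castings, lying under the bar lamp. Loose. Origin: centre of its underside.
- round_tile: Clear tile 34 x 34 x 3 mm with one casting, lying under the round lamp. Loose. Origin: centre of its underside.
- arch_tile: Clear tile 40 x 60 x 3 mm with two castings, lying under the bridge-shaped lamp. Loose. Origin: centre of its underside.
- jar: Glass jar 60 mm across with a black lid, 75 mm high in all. Loose bystander, in the row of the lamps. Origin: centre of its underside; z up.
- bottle_a: Black resin bottle with a pointed nozzle, 33 mm across, 125 mm high. Loose bystander, in the row of the lamps; tips easily. Origin: centre of its underside; z up.
- bottle_b: Black resin bottle, 33 mm across, 118 mm high. Loose bystander to the robot's left. Origin: centre of its underside; z up.
- bottle_c: Black resin bottle, 33 mm across, 125 mm high. Loose bystander beyond the lamps. Origin: centre of its underside; z up.
- pot_a: Small clear pigment pot with a brown lid, 39 mm across, 21 mm high. Loose bystander to the robot's right. Origin: centre of its underside.
- pot_b: Small clear pigment pot like the other, beyond the lamps. Loose bystander. Origin: centre of its underside.
- case: Black spectacle case, 60 x 150 x 35 mm. Loose bystander to the robot's right of the lamps. Origin: centre of its underside.
Not all that is in view belongs to the job. Leave any brown or orange look-alike of the arch_lamp alone.

How it is judged:
By the outcome, as a careful person would: the job done as asked, in the order asked, and still so for the second after the job is handed in, with the robot touching nothing.
It also fails if it takes over 48 s, if anything falls off the work surface, if the arm or the gripper's body presses on something with over 40 N, if the wrist force passes 120 N, or if a joint passes its speed limit or range.

## Working session

There is one attempt and no reset: what is moved stays moved. The work goes in short steps, Python scripts to look and compute and a tool call to move; the robot and the scene stay as the last step left them, time stands still between calls to the robot, and variables do not carry over. Pictures are saved under pics/ and viewed, about 8 in all and at most 12, crops included, and the job is handed in when it is done.

Besides the shell and the picture viewer there is one more tool, called after "Call:" as name([rows], argument=value, ...), one row to a line, values as JSON. apply_moves: Moves the arm, as the interface text tells. Its arguments: {"type":"object","properties":{"targets":{"type":"array"},"newtons":{"type":"number"}},"required":["targets"]}

```bash
mkdir -p pics; python3 - <<'E'
from rig import r
import cv2
s=r.sense(); print({k:s[k] for k in('clock','eef_pos','tcp_rot','contact_force','opening')})
for n in('scene','top'):
    f=r.grab_frame(n); cv2.imwrite(f'pics/{n}0.png',f['pixels'][:,:,::-1])
    print(n,f['fov_y'],f['cx'],f['cy'],f['D'],f['R'],f['t'])
E
```

```text
{'clock': 0.0, 'eef_pos': array([141.04802427, 608.37296953, 230.55989453]), 'tcp_rot': array([-3.14157888e+00,  1.39341126e-03,  1.34298827e+00]), 'contact_force': array([-0.31207606, -0.13594226,  0.01339077]), 'opening': 0.9973477144624643}
scene 50.04749363987007 254.3117418923273 193.93122452921958 [-0.11983041  0.          0.          0.          0.        ] [[ 0.57685225  0.81680062  0.00884508]
 [ 0.4578332  -0.31433179 -0.83161547]
 [-0.67648374  0.48376883 -0.55528144]] [-377.28471502 -190.21627928 1637.87911855]
top 52.33026695155645 260.6015437715036 194.11735500165557 [0.03166913 0.         0.         0.         0.        ] [[-0.00475385 -0.99967227  0.02515442]
 [-0.99418623  0.00201887 -0.10765534]
 [ 0.10756928 -0.02551996 -0.99387   ]] [  -1.9645424   597.10027677 1202.04731697]
```

View pics/top0.png

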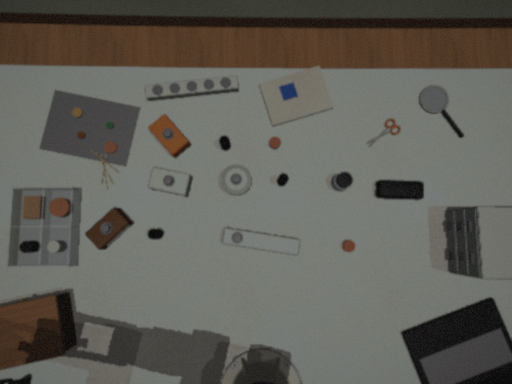

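View pics/scene0.png

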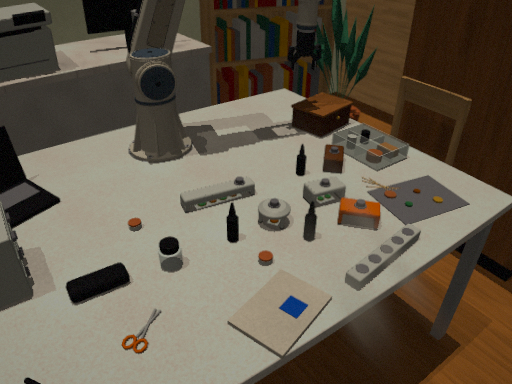

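The top view shows the bar lamp at about (261,241) with its button near (237,238). The round lamp's button is near (236,180) and the white arch lamp's near (168,181). The scene view shows the same buttons near (239,182), (274,208) and (325,183). The orange and brown arches are look-alikes.

```bash
cat > h.py <<'E'
from rig import r
import cv2, numpy as np
def cam(f):
    F=192/np.tan(np.radians(f['fov_y']/2))
    return np.array([[F,0,f['cx']],[0,F,f['cy']],[0,0,1]]),np.array(f['D'])
def ray(f,uv):
    K,D=cam(f); p=cv2.undistortPoints(np.array([[uv]],float),K,D)[0,0]
    R=np.array(f['R']); return -R.T@np.array(f['t']),R.T@np.r_[p,1]
def onplane(f,uv,z):
    o,d=ray(f,uv); return o+d*(z-o[2])/d[2]
def proj(f,X):
    K,D=cam(f); return cv2.projectPoints(np.array([X],float),cv2.Rodrigues(np.array(f['R']))[0],np.array(f['t']),K,D)[0][0,0]
def tri(fa,ua,fb,ub):
    (o1,d1),(o2,d2)=ray(fa,ua),ray(fb,ub)
    s=np.linalg.lstsq(np.c_[d1,-d2],o2-o1,rcond=None)[0]
    a,b=o1+s[0]*d1,o2+s[1]*d2
    return (a+b)/2,np.linalg.norm(a-b)
E
python3 - <<'E'
from h import *
ft=r.grab_frame('top'); fs=r.grab_frame('scene')
def crop(f,c,h=22,k=8):
    x,y=map(int,c); return cv2.resize(f['pixels'][y-h:y+h,x-h:x+h,::-1],None,fx=k*.75,fy=k*.75,interpolation=cv2.INTER_NEAREST)
rows=[]
for n,z,u,v in(('bar',61,(237,238),(239,182)),('round',76,(236,180),(274,208)),('arch',71,(168,181),(325,183))):
    X=onplane(ft,u,z); print(n,X.round(),'pred scene',proj(fs,X).round(1),'tri',tri(ft,u,fs,v))
    rows.append(np.hstack([crop(ft,u),crop(fs,v)]))
    x,y=u; g=cv2.cvtColor(ft['pixels'],cv2.COLOR_RGB2GRAY)[y-7:y+8,x-7:x+8]; print(g)
im=np.vstack(rows); im=cv2.convertScaleAbs(im,alpha=1.3); print(im.shape); cv2.imwrite('pics/crops.png',cv2.resize(im,(400,600)))
E
```

```text
bar [460.  69.  61.] pred scene [237.3 177.8] tri (array([461.12949645,  71.84435308,  44.46224259]), np.float64(4.913747931930299))
[[124 120 121 119 117 112 109 106 105 107 110 113 111 107 109]
 [123 124 121 116 108  96  91  89  90  93 105 116 121 121 118]
 [124 123 116 103  90  84  85  81  78  79  92 108 117 124 123]
 [124 121 106  86  77  78  80  85  81  81  81  91 109 119 122]
 [124 114  94  76  76  82  85  86  85  80  82  83  96 115 122]
 [123 108  89  79  82  88  88  89  88  87  86  76  94 115 122]
 [120 105  89  79  85  86  90  86  91  92  85  73  94 116 122]
 [119 106  90  82  86  88  86  89  90  89  81  76  96 116 124]
 [120 108  91  79  84  89  90  90  90  89  81  83  96 114 124]
 [123 115 100  82  81  85  88  91  89  85  83  91 105 117 121]
 [126 121 107  91  86  87  84  85  86  89  92 106 114 120 123]
 [122 121 117 104  99  89  87  90  92  98 106 115 123 122 123]
 [117 118 117 114 114 104 101 103 105 110 118 120 123 124 122]
 [107 109 106 114 114 110 113 114 115 120 121 120 123 122 122]
 [109 108 111 110 108 107 104 105 110 110 113 114 119 119 119]]
round [636.  72.  76.
[... 1454 characters left out ...]
17  99  81  77  77  78  80  77  75  68  72  83 105 117]
 [120 110  88  76  77  79  77  78  82  79  66  60  75  94 117]
 [122 112  84  75  76  82  80  81  84  81  66  56  73  88 115]
 [119 112  84  76  75  77  80  83  85  76  55  53  74  87 117]
 [124 114  96  77  76  78  82  80  80  72  54  59  78  94 116]
 [121 118 106  85  79  76  76  72  68  63  62  69  88 105 118]
 [125 121 115 101  85  72  65  66  65  62  71  85 101 116 122]
 [119 122 118 113 100  91  82  79  74  78  86  99 115 119 124]
 [125 122 123 120 115 109 100  98 102 103 104 114 121 122 122]
 [124 122 127 122 121 121 119 119 117 117 120 123 122 123 120]
 [113 118 125 121 121 125 123 122 121 122 126 125 124 124 123]]
(792, 528, 3)
```

View pics/crops.png

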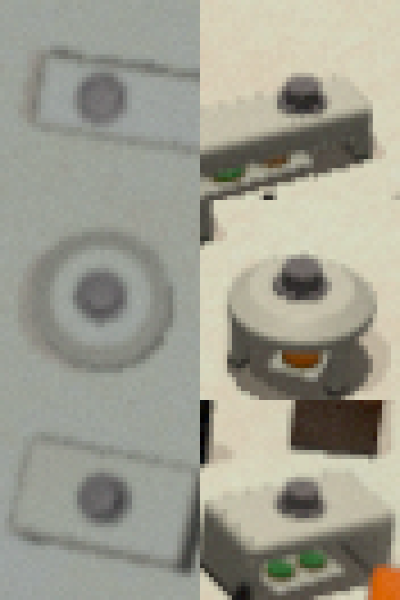

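```bash
python3 - <<'E'
from h import *
ft=r.grab_frame('top'); fs=r.grab_frame('scene')
g=cv2.cvtColor(ft['pixels'],cv2.COLOR_RGB2GRAY)
s=r.sense(); print(s['eef_pos'],s['clock'])
R=cv2.Rodrigues(np.array([0,0,s['tcp_rot'][2]]))[0]@cv2.Rodrigues(np.array([s['tcp_rot'][0],0,0]))[0]
for n,z,u,v in(('bar',61,(237,238),(239.4,178.7)),('round',76,(236,180),(274.2,200)),('arch',71,(168,181),(325,180.1))):
    x,y=u; m=(g[y-9:y+10,x-9:x+10]<100).astype(np.uint8)
    k,l,st,c=cv2.connectedComponentsWithStats(m); i=l[9,9]; c=c[i]+[x-9,y-9]
    X=onplane(ft,c,z-2); Xs=onplane(fs,v,z); t,e=tri(ft,c,fs,v)
    print(n,'area',st[i],c.round(1),'top',X.round(1),'scene',Xs.round(1),'tri',t.round(1),round(e,1))
E
```

```text
[141.1039801  608.71553047 231.04005518] 0.3
bar area [ 4  3 11 11 99] [236.9 237.1] top [462.7  69.7  59. ] scene [468.5  71.7  61. ] tri [464.   71.8  58.5] 4.8
round area [  3   3  12  11 104] [235.8 178.8] top [639.7  72.9  74. ] scene [644.7  76.6  76. ] tri [641.4  75.4  74.3] 6.1
arch area [  4   3  12  12 109] [168.4 180.4] top [635.8 278.3  69. ] scene [642.3 282.2  71. ] tri [638.2 281.4  68.4] 7.4
```

Both views agree to about 5 mm and the heights fit. Next I'll close the fingers and go above the bar button.

Call:
apply_moves([
  [[-1, -3, 3, 0, 0, 0, 0], [-1, -6.5, 6.3, 0, 0, 0, 0], [-1, -10, 9.7, 0, 0, 0, 0], [-1, -13.5, 13.1, 0, 0, 0, 0], [-1, -17, 16.5, 0, 0, 0, 0], [-1, -20.5, 19.9, 0, 0, 0, 0], [-1, -24, 23.3, 0, 0, 0, 0], [-1, -27.5, 26.6, 0, 0, 0, 0]],
], newtons=20)

```text
clock: 1.1
eef_pos: [338.8, 279.0, 231.4]
tcp_rot: [3.141, -0.0, 1.343]
contact_force: [1.4, -0.2, 0.0]
opening: 0.005
```

```bash
cat >> h.py <<'E'
from scipy.spatial.transform import Rotation as Ro
def shift(X):
    s=r.sense(); R=Ro.from_euler('xyz',s['tcp_rot']); d=np.array(X)-s['eef_pos']
    print('t',round(s['clock'],2),'pos',s['eef_pos'].round(1),'rpy',np.round(s['tcp_rot'],3),'F',np.round(s['contact_force'],1),'open',round(s['opening'],3)); print('shift cm',(R.inv().apply(d)/10).round(2), 'upright turn deg', np.degrees((R.inv()*Ro.from_euler('xyz',[np.pi,0,s['tcp_rot'][2]])).as_rotvec()).round(2))
E
python3 -c "
from h import *
shift([464.5,71,150])"
```

```text
t 1.1 pos [338.8 279.  231.4] rpy [ 3.141 -0.     1.343] F [ 1.4 -0.2  0. ] open 0.005
shift cm [-17.43  16.93   8.15] upright turn deg [ 0.03 -0.   -0.  ]
```

Call:
apply_moves([
  [[-1, -3.5, 3.4, 0, 0, 0, 0], [-1, -7, 6.8, 1, 0, 0, 0], [-1, -10.5, 10.2, 3, 0, 0, 0], [-1, -14, 13.6, 5, 0, 0, 0], [-1, -17.4, 16.9, 8.1, 0, 0, 0], [-1, -17.4, 16.9, 10.6, 0, 0, 0], [-1, -17.4, 16.9, 13.1, 0, 0, 0], [-1, -17.4, 16.9, 13.1, 0, 0, 0]],
])

```text
clock: 1.9
eef_pos: [462.2, 70.5, 97.9]
tcp_rot: [-3.137, 0.002, 1.342]
contact_force: [0.2, -0.5, 1.2]
opening: 0.0
```

```bash
python3 - <<'E'
from h import *
shift([464.5,71,61])
f=r.grab_frame('scene'); t=r.grab_frame('top')
c=lambda f,x,y:cv2.resize(f['pixels'][y-35:y+35,x-35:x+35,::-1],(400,400))
p=np.array(r.sense()['eef_pos']); print(proj(f,p),proj(t,p))
cv2.imwrite('pics/bar1.png',np.hstack([c(f,239,170),c(t,237,235)]))
E
```

```text
t 1.9 pos [462.2  70.5  97.9] rpy [-3.137e+00  2.000e-03  1.342e+00] F [ 0.2 -0.5  1.2] open 0.0
shift cm [0.11 0.23 3.69] upright turn deg [-0.27  0.11 -0.  ]
[238.46190792 167.4408828 ] [235.74539059 236.58456497]
```

View pics/bar1.png

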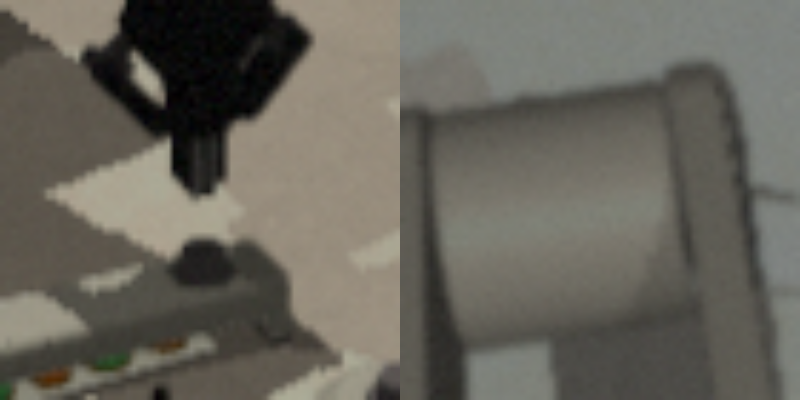

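The fingertips sit just above the bar button, within about 3 mm. I'll approach slowly.

Call:
apply_moves([
  [[-1, 0.2, 0.3, 0.5, -0.3, 0, 0], [-1, 0.2, 0.3, 1.2, -0.3, 0, 0], [-1, 0.2, 0.3, 2.0, -0.3, 0, 0], [-1, 0.2, 0.3, 2.7, -0.3, 0, 0], [-1, 0.2, 0.3, 3.2, -0.3, 0, 0], [-1, 0.2, 0.3, 3.2, -0.3, 0, 0], [-1, 0.2, 0.3, 3.2, -0.3, 0, 0]],
])

```text
clock: 2.7
eef_pos: [467.4, 72.7, 68.6]
tcp_rot: [3.137, 0.0, 1.343]
contact_force: [-0.0, 0.5, -0.2]
opening: 0.002
```

```bash
python3 -c "
from h import *
shift([465.5,71.5,50.5]);f=r.grab_frame('scene');shift([465.5,71.5,50.5])"
```

```text
t 2.7 pos [467.4  72.7  68.6] rpy [3.137 0.    1.343] F [-0.   0.5 -0.2] open 0.002
shift cm [-0.16 -0.17  1.81] upright turn deg [0.26 0.02 0.  ]
t 2.75 pos [467.6  72.8  68.8] rpy [3.137 0.    1.343] F [ 0.9 -0.  -0.2] open -0.001
shift cm [-0.17 -0.18  1.83] upright turn deg [0.28 0.01 0.  ]
```

Call:
apply_moves([
  [[-1, -0.1, -0.1, 0.3, 0.2, 0, 0], [-1, -0.1, -0.1, 0.6, 0.2, 0, 0], [-1, -0.1, -0.1, 0.9, 0.2, 0, 0], [-1, -0.1, -0.1, 1.0, 0.2, 0, 0], [-1, -0.1, -0.1, 1.0, 0.2, 0, 0]],
])

```text
clock: 3.25
eef_pos: [466.5, 72.0, 58.6]
tcp_rot: [3.14, 0.0, 1.343]
contact_force: [0.4, -0.5, 1.3]
opening: -0.004
```

```bash
python3 -c "
from h import *
for i in range(4): shift([465.5,71.5,50.5]);f=r.grab_frame('scene')
c=lambda f,x,y:cv2.resize(f['pixels'][y-30:y+30,x-30:x+30,::-1],(480,480))
cv2.imwrite('pics/bar2.png',c(f,239,175))"
```

```text
t 3.25 pos [466.5  72.   58.6] rpy [3.14  0.    1.343] F [ 0.4 -0.5  1.3] open -0.004
shift cm [-0.07 -0.09  0.81] upright turn deg [0.08 0.02 0.  ]
t 3.3 pos [466.5  72.   58.7] rpy [3.14  0.    1.343] F [-0.1 -0.9  0.7] open -0.002
shift cm [-0.07 -0.09  0.82] upright turn deg [0.08 0.02 0.  ]
t 3.35 pos [466.5  72.   58.8] rpy [3.14  0.    1.343] F [-0.1 -1.3  2.1] open -0.002
shift cm [-0.07 -0.09  0.83] upright turn deg [0.08 0.02 0.  ]
t 3.4 pos [466.5  72.   58.8] rpy [3.14  0.    1.343] F [ 0.5 -1.2  0.6] open 0.001
shift cm [-0.07 -0.08  0.83] upright turn deg [0.08 0.02 0.  ]
```

View pics/bar2.png

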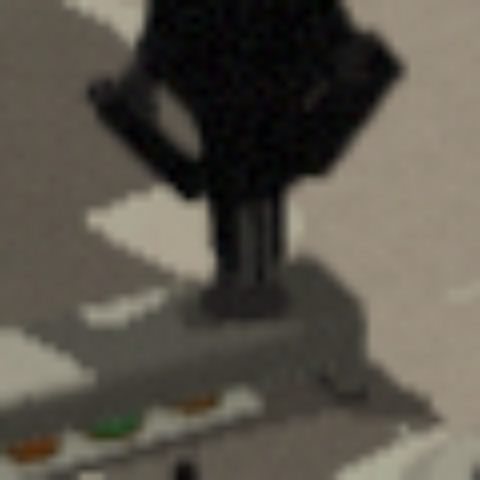

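The fingers are on the cap: z is 58.7 and the force is about 1 to 2 N. I'll press straight down to about 10.5 mm below the off height.

Call:
apply_moves([
  [[-1, 0, 0, 0.2, 0, 0, 0], [-1, 0, 0, 0.4, 0, 0, 0], [-1, 0, 0, 0.6, 0, 0, 0], [-1, 0, 0, 0.75, 0, 0, 0], [-1, 0, 0, 0.8, 0, 0, 0], [-1, 0, 0, 0.8, 0, 0, 0], [-1, 0, 0, 0.8, 0, 0, 0]],
])

```text
clock: 4.15
eef_pos: [466.6, 72.0, 50.9]
tcp_rot: [3.14, 0.0, 1.343]
contact_force: [-0.9, -0.5, 4.8]
opening: -0.001
```

```bash
python3 -c "
from h import *
for i in range(3): shift([465.5,71.5,50.0]);f=r.grab_frame('scene')"
```

```text
t 4.15 pos [466.6  72.   50.9] rpy [3.14  0.    1.343] F [-0.9 -0.5  4.8] open -0.001
shift cm [-0.07 -0.09  0.09] upright turn deg [0.09 0.01 0.  ]
t 4.2 pos [466.6  72.   50.9] rpy [3.14  0.    1.343] F [-0.5  0.5  4.7] open 0.0
shift cm [-0.07 -0.09  0.09] upright turn deg [0.09 0.01 0.  ]
t 4.25 pos [466.6  72.   50.9] rpy [3.14  0.    1.343] F [-0.7 -0.8  5.1] open 0.002
shift cm [-0.07 -0.09  0.09] upright turn deg [0.09 0.01 0.  ]
```

Call:
apply_moves([
  [[-1, 0, 0, 0.1, 0, 0, 0], [-1, 0, 0, 0.15, 0, 0, 0], [-1, 0, 0, 0.15, 0, 0, 0]],
])

```text
clock: 4.6
eef_pos: [466.6, 72.0, 49.5]
tcp_rot: [3.14, 0.0, 1.343]
contact_force: [-0.5, -1.2, 6.8]
opening: -0.001
```

Call:
apply_moves([
  [[-1, 0, 0, -0.4, 0, 0, 0], [-1, 0, 0, -1.0, 0, 0, 0], [-1, 0, 0, -2, 0, 0, 0], [-1, 0, 0, -4, 0, 0, 0], [-1, 0, 0, -7, 0, 0, 0], [-1, 0, 0, -10, 0, 0, 0], [-1, 0, 0, -10, 0, 0, 0]],
])

```text
clock: 5.3
eef_pos: [468.8, 72.4, 153.5]
tcp_rot: [3.134, -0.002, 1.343]
contact_force: [-0.3, 0.9, -0.1]
opening: -0.003
```

```bash
python3 - <<'E'
from h import *
shift([642,75.5,140])
f=r.grab_frame('scene'); cv2.imwrite('pics/s3.png',cv2.resize(f['pixels'][110:260,160:360,::-1],(800,600)))
E
```

```text
t 5.3 pos [468.8  72.4 153.5] rpy [ 3.134e+00 -2.000e-03  1.343e+00] F [-0.3  0.9 -0.1] open -0.003
shift cm [ 4.2  16.79  1.49] upright turn deg [ 0.44 -0.13 -0.  ]
```

View pics/s3.png

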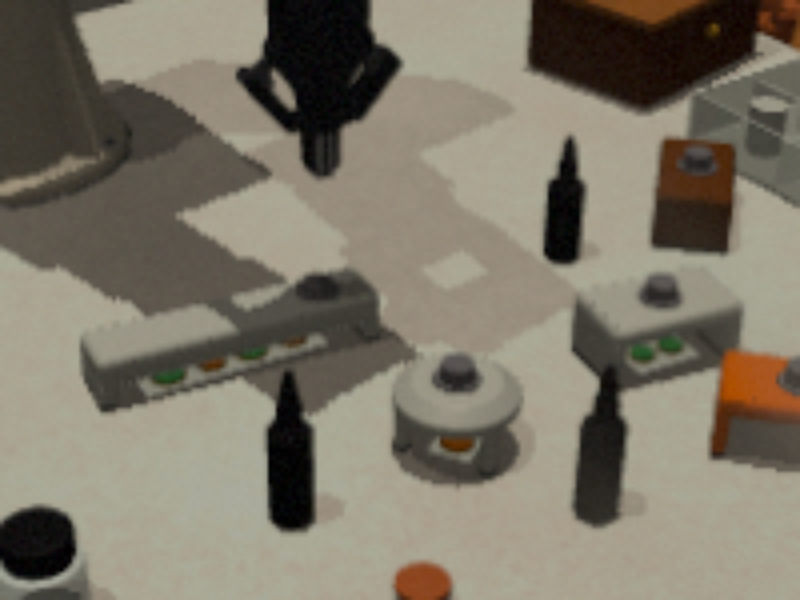

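The bar button now sits visibly lower and the lamp and its tile haven't moved. The peak reading was 6.8 N at 11.5 mm below the off height. Next is the round lamp.

Call:
apply_moves([
  [[-1, 1.0, 4.0, 0, 0.4, 0, 0], [-1, 2.0, 8.0, 0, 0.4, 0, 0], [-1, 3.0, 12.0, 0, 0.4, 0, 0], [-1, 3.8, 15.2, 0.5, 0.4, 0, 0], [-1, 4.2, 16.8, 1.4, 0.4, 0, 0], [-1, 4.2, 16.8, 2.5, 0.4, 0, 0], [-1, 4.2, 16.8, 3.5, 0.4, 0, 0], [-1, 4.2, 16.8, 3.5, 0.4, 0, 0]],
])

```text
clock: 6.15
eef_pos: [638.3, 75.1, 115.3]
tcp_rot: [-3.136, 0.0, 1.343]
contact_force: [-0.1, -0.4, -0.2]
opening: 0.005
```

Call:
apply_moves([
  [[-1, 0, 0, 0, 0, 0, 0], [-1, 0, 0, 0, 0, 0, 0]],
])

```text
clock: 6.35
eef_pos: [637.4, 75.1, 115.5]
tcp_rot: [-3.135, 0.0, 1.344]
contact_force: [0.2, 0.5, 0.2]
opening: -0.002
```

```bash
python3 - <<'E'
from h import *
shift([642.5,75.5,84])
E
```

```text
t 6.35 pos [637.4  75.1 115.5] rpy [-3.135  0.     1.344] F [0.2 0.5 0.2] open -0.002
shift cm [0.15 0.51 3.14] upright turn deg [-0.37  0.02 -0.  ]
```

Call:
apply_moves([
  [[-1, 0.15, 0.5, 0.5, -0.4, 0, 0], [-1, 0.15, 0.5, 1.2, -0.4, 0, 0], [-1, 0.15, 0.5, 2.0, -0.4, 0, 0], [-1, 0.15, 0.5, 2.6, -0.4, 0, 0], [-1, 0.15, 0.5, 2.9, -0.4, 0, 0], [-1, 0.15, 0.5, 3.0, -0.4, 0, 0], [-1, 0.15, 0.5, 3.0, -0.4, 0, 0]],
])

```text
clock: 7.05
eef_pos: [642.4, 75.5, 85.3]
tcp_rot: [3.141, 0.0, 1.344]
contact_force: [-0.3, -0.2, 0.3]
opening: 0.004
```

```bash
python3 - <<'E'
from h import *
shift([642.5,75.5,76])
f=r.grab_frame('scene')
shift([642.5,75.5,76]); print(proj(f,r.sense()['eef_pos']))
cv2.imwrite('pics/r4.png',cv2.resize(f['pixels'][170:230,244:304,::-1],(480,480)))
E
```

```text
t 7.05 pos [642.4  75.5  85.3] rpy [3.141 0.    1.344] F [-0.3 -0.2  0.3] open 0.004
shift cm [0.01 0.01 0.93] upright turn deg [0.01 0.02 0.  ]
t 7.1 pos [642.5  75.5  85.5] rpy [3.141 0.    1.344] F [ 0.6 -1.1 -0.1] open 0.001
shift cm [ 0.   -0.    0.95] upright turn deg [0.03 0.02 0.  ]
[273.54343852 197.08287205]
```

View pics/r4.png

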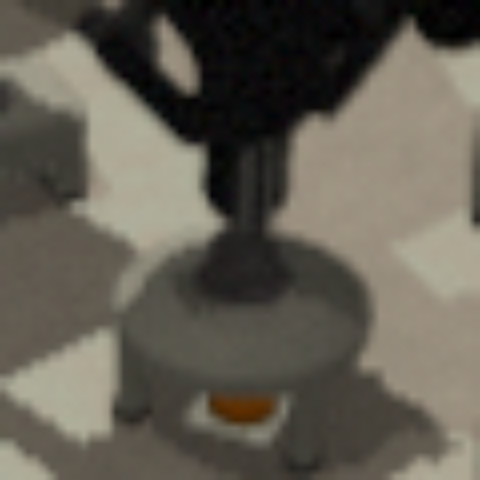

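The tip at about (274,197) is centred over the round button. I'll press straight down.

Call:
apply_moves([
  [[-1, 0, 0, 0.4, 0, 0, 0], [-1, 0, 0, 0.8, 0, 0, 0], [-1, 0, 0, 1.1, 0, 0, 0], [-1, 0, 0, 1.4, 0, 0, 0], [-1, 0, 0, 1.6, 0, 0, 0], [-1, 0, 0, 1.8, 0, 0, 0], [-1, 0, 0, 1.9, 0, 0, 0], [-1, 0, 0, 1.9, 0, 0, 0]],
])

```text
clock: 7.9
eef_pos: [642.6, 75.5, 66.6]
tcp_rot: [3.141, 0.0, 1.344]
contact_force: [-1.3, -0.2, 4.1]
opening: -0.004
```

Call:
apply_moves([
  [[-1, 0, 0, 0, 0, 0, 0]],
])

```text
clock: 8.0
eef_pos: [642.6, 75.5, 66.8]
tcp_rot: [3.141, 0.0, 1.344]
contact_force: [-1.2, -0.4, 4.0]
opening: -0.003
```

Call:
apply_moves([
  [[-1, 0, 0, 0.1, 0, 0, 0], [-1, 0, 0, 0.2, 0, 0, 0], [-1, 0, 0, 0.23, 0, 0, 0], [-1, 0, 0, 0.23, 0, 0, 0]],
])

```text
clock: 8.4
eef_pos: [642.6, 75.5, 64.7]
tcp_rot: [3.141, 0.0, 1.344]
contact_force: [-1.8, -0.7, 6.5]
opening: -0.001
```

Call:
apply_moves([
  [[-1, 0, 0, -0.4, 0, 0, 0], [-1, 0, 0, -1.0, 0, 0, 0], [-1, 0, 0, -2, 0, 0, 0], [-1, 0, 0, -4, 0, 0, 0], [-1, 0, 0, -7, 0, 0, 0], [-1, 0, 0, -9, 0, 0, 0], [-1, 0, 0, -9, 0, 0, 0]],
])

```text
clock: 9.1
eef_pos: [644.6, 75.8, 158.5]
tcp_rot: [3.135, -0.002, 1.344]
contact_force: [0.0, 0.6, -0.2]
opening: -0.001
```

```bash
python3 - <<'E'
from h import *
shift([639.5,281,120])
E
```

```text
t 9.1 pos [644.6  75.8 158.5] rpy [ 3.135e+00 -2.000e-03  1.344e+00] F [ 0.   0.6 -0.2] open -0.001
shift cm [19.87 -5.14  3.86] upright turn deg [ 0.35 -0.1  -0.  ]
```

Call:
apply_moves([
  [[-1, 4, -1, 0, 0.3, 0, 0], [-1, 8, -2, 0, 0.3, 0, 0], [-1, 12, -3, 0, 0.3, 0, 0], [-1, 16, -4.1, 0.5, 0.3, 0, 0], [-1, 19, -4.9, 1.5, 0.3, 0, 0], [-1, 19.9, -5.1, 2.8, 0.3, 0, 0], [-1, 19.9, -5.1, 3.9, 0.3, 0, 0], [-1, 19.9, -5.1, 3.9, 0.3, 0, 0]],
])

```text
clock: 9.9
eef_pos: [638.5, 279.6, 116.8]
tcp_rot: [-3.139, 0.001, 1.344]
contact_force: [-0.4, -0.2, -0.4]
opening: -0.002
```

Call:
apply_moves([
  [[-1, 0, 0, 0, 0, 0, 0], [-1, 0, 0, 0, 0, 0, 0]],
])

```text
clock: 10.1
eef_pos: [638.6, 278.1, 116.9]
tcp_rot: [-3.139, 0.002, 1.342]
contact_force: [-0.4, 0.7, 0.4]
opening: 0.001
```

```bash
python3 - <<'E'
from h import *
shift([639.5,281,81])
E
```

```text
t 10.1 pos [638.6 278.1 116.9] rpy [-3.139e+00  2.000e-03  1.342e+00] F [-0.4  0.7  0.4] open 0.001
shift cm [0.31 0.03 3.59] upright turn deg [-0.16  0.1  -0.  ]
```

Call:
apply_moves([
  [[-1, 0.3, 0, 0.5, -0.2, 0, 0], [-1, 0.3, 0, 1.2, -0.2, 0, 0], [-1, 0.3, 0, 2.0, -0.2, 0, 0], [-1, 0.3, 0, 2.8, -0.2, 0, 0], [-1, 0.3, 0, 3.3, -0.2, 0, 0], [-1, 0.3, 0, 3.5, -0.2, 0, 0], [-1, 0.3, 0, 3.5, -0.2, 0, 0]],
])

```text
clock: 10.8
eef_pos: [639.0, 280.9, 81.4]
tcp_rot: [3.141, 0.002, 1.342]
contact_force: [0.6, 0.3, -0.2]
opening: 0.002
```

```bash
python3 - <<'E'
from h import *
f=r.grab_frame('scene')
shift([639.5,281,71]); print(proj(f,r.sense()['eef_pos']))
cv2.imwrite('pics/a5.png',cv2.resize(f['pixels'][150:210,295:355,::-1],(480,480)))
E
```

```text
t 10.85 pos [639.2 281.   81.8] rpy [3.141e+00 2.000e-03 1.342e+00] F [-0.6 -0.6  0.3] open 0.001
shift cm [0.01 0.03 1.08] upright turn deg [0.04 0.11 0.  ]
[324.40565619 176.89416819]
```

View pics/a5.png

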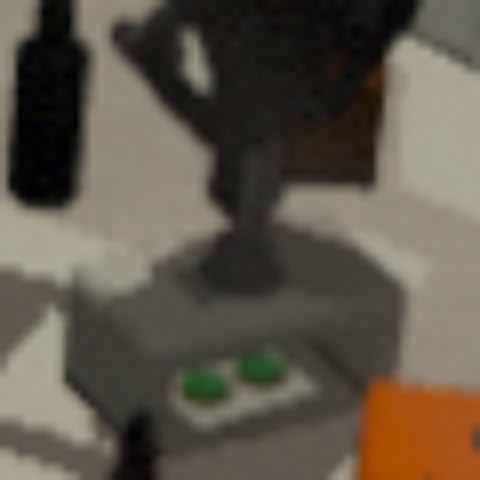

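The tip is within about 2 mm of the arch button's centre. Pressing.

Call:
apply_moves([
  [[-1, 0, 0, 0.4, 0, 0, 0], [-1, 0, 0, 0.8, 0, 0, 0], [-1, 0, 0, 1.1, 0, 0, 0], [-1, 0, 0, 1.4, 0, 0, 0], [-1, 0, 0, 1.6, 0, 0, 0], [-1, 0, 0, 1.8, 0, 0, 0], [-1, 0, 0, 2.0, 0, 0, 0], [-1, 0, 0, 2.0, 0, 0, 0]],
])

```text
clock: 11.65
eef_pos: [639.2, 281.0, 61.8]
tcp_rot: [3.141, 0.002, 1.342]
contact_force: [-0.9, -1.0, 4.1]
opening: 0.003
```

Call:
apply_moves([
  [[-1, 0, 0, 0, 0, 0, 0]],
])

```text
clock: 11.75
eef_pos: [639.2, 281.0, 61.9]
tcp_rot: [3.141, 0.002, 1.342]
contact_force: [-1.8, -1.1, 3.8]
opening: -0.002
```

Call:
apply_moves([
  [[-1, 0, 0, 0.1, 0, 0, 0], [-1, 0, 0, 0.2, 0, 0, 0], [-1, 0, 0, 0.23, 0, 0, 0], [-1, 0, 0, 0.23, 0, 0, 0]],
])

```text
clock: 12.15
eef_pos: [639.2, 281.0, 59.9]
tcp_rot: [3.141, 0.002, 1.342]
contact_force: [-1.7, -0.9, 5.8]
opening: 0.001
```

Call:
apply_moves([
  [[-1, 0, 0, 0.06, 0, 0, 0], [-1, 0, 0, 0.06, 0, 0, 0]],
])

```text
clock: 12.35
eef_pos: [639.3, 281.0, 59.6]
tcp_rot: [3.141, 0.002, 1.342]
contact_force: [-2.6, -1.4, 5.6]
opening: 0.0
```

Call:
apply_moves([
  [[-1, 0, 0, -0.4, 0, 0, 0], [-1, 0, 0, -1.0, 0, 0, 0], [-1, 0, 0, -2, 0, 0, 0], [-1, 0, 0, -4, 0, 0, 0], [-1, 0, 0, -8, 0, 0, 0], [-1, 0, 0, -12, 0, 0, 0], [-1, 0, 0, -16, 0, 0, 0], [-1, 0, 0, -18, 0, 0, 0]],
])

```text
clock: 13.15
eef_pos: [640.6, 281.9, 244.6]
tcp_rot: [3.136, -0.002, 1.342]
contact_force: [1.5, 0.5, -0.4]
opening: 0.001
```

```bash
python3 - <<'E'
from h import *
shift([300,530,240])
E
```

```text
t 13.15 pos [640.6 281.9 244.6] rpy [ 3.136e+00 -2.000e-03  1.342e+00] F [ 1.5  0.5 -0.4] open 0.001
shift cm [ 16.45 -38.8    0.28] upright turn deg [ 0.3  -0.09 -0.  ]
```

Call:
apply_moves([
  [[-1, 1.5, -3.5, 0, 0, 0, 0], [-1, 3.2, -7.5, 0, 0, 0, 0], [-1, 5, -11.8, 0, 0, 0, 0], [-1, 6.8, -16, 0, 0, 0, 0], [-1, 8.6, -20.3, 0, 0, 0, 0], [-1, 10.4, -24.5, 0, 0, 0, 0], [-1, 12.2, -28.8, 0, 0, 0, 0], [-1, 14, -33, 0, 0, 0, 0]],
])

```text
clock: 13.95
eef_pos: [349.2, 494.0, 243.8]
tcp_rot: [3.136, -0.002, 1.342]
contact_force: [0.1, 0.7, -0.8]
opening: -0.003
```

Call:
apply_moves([
  [[-1, 1.5, -3.5, 0, 0, 0, 0], [-1, 2.5, -6, 0, 0, 0, 0], [-1, 2.5, -6, 0, 0, 0, 0], [-1, 2.5, -6, 0, 0, 0, 0], [-1, 2.5, -6, 0, 0, 0, 0]],
])

```text
clock: 14.45
eef_pos: [297.2, 531.5, 243.8]
tcp_rot: [3.136, -0.002, 1.342]
contact_force: [-0.3, 0.8, 0.0]
opening: -0.005
```

```bash
python3 - <<'E'
from h import *
f=r.grab_frame('scene'); t=r.grab_frame('top')
a0=cv2.imread('pics/scene0.png'); b0=cv2.imread('pics/top0.png')
c=lambda p:p[160:240,170:360]
s=lambda p:cv2.resize(p,(760,300))
cv2.imwrite('pics/fin.png',np.vstack([s(c(a0)),s(c(f['pixels'][:,:,::-1]))]))
g=cv2.cvtColor(t['pixels'],cv2.COLOR_RGB2GRAY)
for n,(x,y) in dict(bar=(237,238),round=(236,180),arch=(168,181)).items():
    m=(g[y-9:y+10,x-9:x+10]<100).astype(np.uint8); k,l,st,cc=cv2.connectedComponentsWithStats(m); i=l[9,9]; print(n,st[i],(cc[i]+[x-9,y-9]).round(1))
d=cv2.absdiff(t['pixels'][:,:,::-1],b0).max(2); d[320:]=0
k,l,st,cc=cv2.connectedComponentsWithStats((cv2.blur(d,(3,3))>18).astype(np.uint8))
print([(st[i][4],cc[i].round()) for i in range(1,k) if st[i][4]>6])
shift([0,0,0])
E
```

```text
bar [ 4  3 11 11 97] [237.  237.1]
round [ 3  3 12 11 98] [235.8 178.8]
arch [  4   3  12  11 102] [168.5 180.2]
[(np.int32(3859), array([131., 296.])), (np.int32(1013), array([ 27., 311.])), (np.int32(124), array([ 88., 317.]))]
t 14.55 pos [297.5 531.3 243.7] rpy [ 3.136e+00 -2.000e-03  1.341e+00] F [ 0.4 -0.5  0.2] open 0.003
shift cm [-58.57 -16.99  24.13] upright turn deg [ 0.33 -0.14 -0.  ]
```

View pics/fin.png

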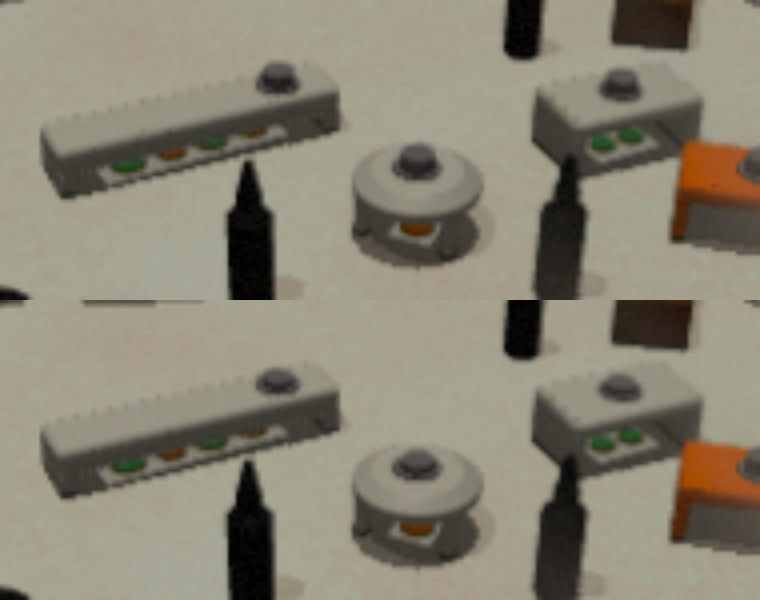

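All three caps are lower than at the start and nothing has moved. I'll compare the cap drops with the expected 6 mm, then hand in.

```bash
python3 - <<'E'
from h import *
f=r.grab_frame('scene'); a0=cv2.imread('pics/scene0.png',0).astype(float); a1=cv2.cvtColor(f['pixels'],cv2.COLOR_RGB2GRAY).astype(float)
for n,x,y,X in(('bar',239,182,(466,72,61)),('round',274,202,(642,75,76)),('arch',325,182,(639,281,71))):
    def dark(a): # dark area above lamp white, rows of cap, central columns
        p=a[y-14:y+6,x-2:x+4].mean(1); th=(p[:5].mean()+p.min())/2; i=np.argmax(p<th); return i-1+(p[i-1]-th)/(p[i-1]-p[i])
    e=proj(f,np.array(X)-[0,0,6])-proj(f,X)
    print(n,'drop px',round(dark(a1)-dark(a0),2),'expected',e[1].round(2))
E
```

```text
bar drop px 1.47 expected 1.58
round drop px 1.44 expected 1.69
arch drop px -0.0 expected 1.6
```

```bash
python3 - <<'E'
from h import *
f=r.grab_frame('scene'); a0=cv2.imread('pics/scene0.png',0).astype(float); a1=cv2.cvtColor(f['pixels'],cv2.COLOR_RGB2GRAY).astype(float)
for a in(a0,a1): print(a[166:192,323:328].mean(1).round().astype(int))
E
```

```text
[ 43  40  39  37  37  52 124 160 160 161 161 153 119  86  85  79  58  39
  39  61  68 118 145 144 136 111]
[ 41  40  41  37  33  54 124 161 161 161 162 157 150 132 101  86  85  69
  45  59  70 119 147 146 137 112]
```

The first arch check had caught the brown lamp's edge. The arch cap's own edge dropped about 1.4 px, the same as the other two, so I'm handing in.

```bash
python3 -c "
from rig import r
print(r.sense()['clock'],r.sign_off())"
```

```text
the job is handed in; nothing more can be done
14.65 None
```

I pressed the three grey buttons straight down with closed fingertips, in the order bar, round, bridge-shaped, and handed the job in at 14.65 s. The lamps show no visible glow, so "on" is judged from how far each button went down.

| Lamp | Press depth below off height | Last force reading | Cap drop in the image | Expected for 6 mm |
|---|---|---|---|---|
| Bar | 11.5 mm | 6.8 N | 1.47 px | 1.58 px |
| Round | 11.3 mm | 6.5 N | 1.44 px | 1.69 px |
| Bridge-shaped | 11.4 mm | 5.6 N | about 1.4 px | 1.6 px |

- **Nothing disturbed:** the button centres in the top view moved no more than 0.2 px. The only differences from the first picture are at the lower left, where the hand and its shadow are.
- **Hand clear:** it finished about 240 mm above the table at (297, 531), away from the lamps.
- **Disagreements:** the two camera views differed by about 5–7 mm on the button positions, so I used values between them and checked each from close by. The first cap-drop check on the bridge-shaped lamp read 0 because it caught the brown lamp's edge, and I corrected it from the pixel profile. All three drops came out slightly under 6 mm, within what the picture can resolve.

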